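# Set a mirror tester's lamp to the slit and switch it on

## Robot

A 6-joint arm with a two-finger parallel gripper is mounted at the origin on the work surface. World frame = base frame: x ahead of the robot, y to its left, z up, the work surface at z = 0. Lengths are in m, angles in rad, forces in N, time in s.
With the tool pointing down it reaches from about 0.15 to 0.775 m from the base axis. Payload 6.1 kg.
Tool frame: the origin (TCP) lies midway between the tips of the shut fingers; the grasp point (between the pads) lies 19 mm behind it (env.grip_point_offset is the distance from the TCP to the grasp point, in m); z points along the fingers, y is the direction in which the jaws open and shut (so a half turn about z gives the same grasp; the last joint's range is limited). The gripper opens to 85 mm and grips with 20 to 120 N. Pads are 22 mm wide; open, the fingers measure 114 mm over their backs; the gripper's body (76 mm by 85 mm) begins 54 mm behind the grasp point. The pads swing forward as they close: fully open they stand 13 mm farther back than shut.
Start: joints at [1.257, 0.126, -0.04, 1.405, 0, 1.571], TCP at [0.162, 0.499, 0.231] pointing down, gripper open.
Joint ranges: [-2.72, 2.72], [-0.95, 1.95], [-1.27, 1.35], [-1.78, 2.02], [-1.46, 1.47], [-3.14, 3.14]. Speed limits (rad/s): [2.39, 2.39, 3.01, 3.14, 3.14, 3.14].

## Interface

Orientations are given as a rotation vector (axis times angle).
In Python, from cell import readout, capture, camera_params, workorder, outline_of, pinpoint, env gives the robot as it stands.
- The arm moves only by the tool carry_out, never from a script. Its argument "rows" is a list of rows, each a list of 7 numbers: the shift along the tool's x, y, z in mm, then the turn, a rotation vector about the tool's x, y, z in rad, then the finger opening in mm, from 0 to 85.4. In form: [[x, y, z, rx, ry, rz, gripper], ...]. A call has 1 to 20 rows; each row shifts and turns the commanded pose from where the row before left it, along the tool's axes as they then stand; what a row does not reach is not made up. A row lasts 1/10 s, in which the tool goes at most 50 mm and 8.59 degrees, less where a joint would pass 70% of its speed; a pose out of reach is approached as far as the arm can. A call with a gripper value outside its range is refused whole. The fingers move at their own pace and stop on an object; "squeeze" is the grip in N (left out, the last holds). Time passes only in rows, so rows that do not move let the fingers close. It gives the time, the measured TCP pose, the force and the opening at its end, in the units of the state.
- readout.sense(): the state, without advancing time (a new reading comes with each control period).
- capture(name): name is "side" or "top"; returns (picture, depth): 480x640x3 uint8, blue, green, red; 480x640 float32, m along the optical axis (not along the pixel's ray), 0 where there is no reading.
- camera_params(name): a dict with "intrinsics" (3x3 intrinsics, pixels), "k1" (the pictures are not rectified: a ray, as slopes to the right and down, at radius r is drawn at 1 + k1 r^2 times it, then the intrinsics apply), "eye" and "rotation" of the camera in the world. Camera axes: x right, y down, z forward; pixel columns grow to the right and rows downward; lengths in m; the calibration is good to about 2 mm. A picture is of the moment at which its call begins. camera_params takes no time and is no camera call.
- workorder.finish_job(): hands the job in, once; it reports no verdict.
Trained networks look in the newest picture that a camera, given by its name, has taken for a name from the list of things; names that differ only in an ending like _2 or _b are one class to them, and where a whole thing is asked for, a point or a joint stands for the part that bears it (a point fixed in the world has none). Each returns a list of dicts, best first, with "score" (0 to 1); they miss things now and then, are a little off and sometimes report something else, mostly with a low value. They report only what shows in the picture. A call takes as long as a camera call.
- outline_of(thing, camera): "region" (480x640 bool, what is visible of it) and "extent" ([left, top, right, bottom] as shares, 0 to 1, of the picture: columns of its width, rows of its height, round what is visible of it).
- pinpoint(thing, camera): "xy" ([column, row] as shares, 0 to 1, of the picture: columns of its width, rows of its height: a listed point, or the origin of a listed thing).
The state is a dict: "clock": time; "joints": joint angles; "dq": joint speeds; "effort": joint torques, N m; "position": TCP position; "tool_rot": TCP orientation; "wrist_force": force on the tool from outside, world axes, zero at the start; "ft_torque": the same for the moment, N m; "gripper_width": finger opening in m.
Only numpy, scipy, OpenCV 4.12 (cv2) and the standard library are available. Lean on these libraries where they do the work, as an engineer would, in place of code of your own. Each camera call takes 0.05 s, during which the arm holds its last target. There are 200 camera calls.

## Task

On the grey lamp box, push the upright tab of the aluminium selector round until its pointer is aimed at the badge with the single straight bar (the slit); only then press the lamp's push button on the same box fully in and let it go. Just push with the fingertips: do not pinch the tab, and leave the loose things on and around the box where they are.

Things in the scene. Friction and masses are not known exactly. Their poses are not given: they have to be found in the camera images.
- housing: the lamp box, fixed to the table: a grey box 240 x 240 mm, top 50 mm above the table, with a short black lens barrel on the middle of its +x side. Origin: centre of its underside; z up
- selector (a joint): the selector, an aluminium disc (90 mm across, top 62 mm above the table) turning about the vertical through the lamp box's origin; rad, grows anticlockwise seen from above; at 0 its tab points along the box's -x. Stops at -1.75 and 1.75. It stays where it is left: plain friction, no clicks, about 2 N at the tab moves it. The badges lie at -1.35, -0.75, 0.75 and 1.35; it starts between -0.4 and 0.4
- sel_axis (a point): point on the selector's turning axis, on the disc's top face, 62 mm above the table
- tab_mid (a point): on the selector's tab, in its middle in plan: 53 mm from the axis, 80 mm above the table. The tab is a plain upright aluminium fin standing on the disc's rim: 18 mm long radially (44 to 62 mm from the axis), 12 mm thick (6 mm to either side of this point), its top 90 mm above the table; it is pushed on one of its two flat sides. Pressing both flat sides at once counts as pinching (the rules call the tab's two 6 mm halves selector_c3 and selector_c4)
- sel_aim (a point): the point the selector aims at: 92 mm out from the axis in the direction of tab and pointer, 56 mm above the table, in the air over the badges' circle (the pointer itself, a 6 mm wide bar under the tab, ends 67 mm from the axis)
- badge_slit: fixed round white badge, 40 mm across and 4 mm thick, on the lamp box's top, with a raised black symbol: one straight bar, 34 x 6 mm (the slit, the one wanted). Origin: centre of its underside, 50 mm above the table, 92 mm from the selector's axis. The four badges swap places and their own yaw varies from start to start
- badge_cross: fixed round white badge, 40 mm across and 4 mm thick, on the lamp box's top, with a raised black symbol: a cross, 32 mm. Origin: centre of its underside, 50 mm above the table, 92 mm from the selector's axis. The four badges swap places and their own yaw varies from start to start
- badge_ring: fixed round white badge, 40 mm across and 4 mm thick, on the lamp box's top, with a raised black symbol: a ring, 32 mm across. Origin: centre of its underside, 50 mm above the table, 92 mm from the selector's axis. The four badges swap places and their own yaw varies from start to start
- badge_dot: fixed round white badge, 40 mm across and 4 mm thick, on the lamp box's top, with a raised black symbol: a solid dot, 16 mm across. Origin: centre of its underside, 50 mm above the table, 92 mm from the selector's axis. The four badges swap places and their own yaw varies from start to start
- lamp (a joint): the lamp's push button, m pressed in: 0 out, 0.006 fully in; a spring returns it, fully in takes 4 N
- lamp_top (a point): centre of the top of the lamp's push button, a grey round button 30 mm across in a black housing (46 mm across) on the lamp box's top, 72 mm above the table when out, 85 mm from the selector's axis towards the box's +x; it is pressed straight down
- screw_a: loose thumb screw standing on its black head (20 mm across, 30 mm tall in all) on the table beside the box; leave alone. Origin: centre of its underside
- screw_b: another such thumb screw on the table beside the box; leave alone
- screw_top: another such thumb screw, standing on the box's top near its corner on the +x, +y side; leave alone
- film_can: loose small white plastic pot, 30 mm across, 35 mm tall, on the table beside the box; leave alone. Origin: centre of its underside
- clip: loose black mirror clip, 22 x 26 x 18 mm, on the table beside the box; leave alone. Origin: centre of its underside
- mirror: round telescope mirror in its black cell, 170 mm across, 34 mm tall, on the table to the left; leave alone. Origin: centre of its underside
- driver: loose screwdriver with red handle, 200 mm, lying on the table to the right; leave alone

How it is judged:
On the way, in this order (a step that is already met when the one before it is completed fails the run):
1. the selector is aimed at the slit badge and at rest (horizontal distance between sel_aim and badge_slit below 0.01 m and velocity of joint selector between -0.1 and 0.1 rad/s), for 0.3 s.
2. the lamp button is pressed in (value of joint lamp above 0.0045 m), for 0.05 s.
At the end, for the whole second after the job is handed in: the selector's aim point lies within 10 mm (about 6 degrees) of the slit badge's centre in plan and is at rest, and the lamp button, having been pressed in at least 4.5 mm, is out again (all of step 1 and value of joint lamp below 0.0015 m); the robot touches nothing.
It fails at once if the lamp button is pressed while the selector is not at the slit (value of joint lamp above 0.003 m and horizontal distance between sel_aim and badge_slit above 0.012 m).
It fails at once if the tab is pinched (both its faces pressed at once) (contact force between each of selector_c3, selector_c4 and the fingers above 1 N).
It fails at once if a loose thing is moved or lifted more than 20 mm (distance of any of screw_a, screw_b, screw_top, film_can, clip, mirror, driver from where it was at the start of the episode above 0.02 m).
It also fails if it takes over 48 s, if anything falls off the work surface, if the arm or the gripper's body presses on something with over 40 N, if the wrist force passes 120 N, or if a joint passes its speed limit or range.

## Working session

There is one attempt and no reset: what is moved stays moved. The work goes in short steps, Python scripts to look and compute and a tool call to move; the robot and the scene stay as the last step left them, time stands still between calls to the robot, and variables do not carry over. Pictures are saved under pics/ and viewed, on a budget of 10 in all, crops included, one or two more only if the job needs it, and the job is handed in when it is done.

Besides the shell and the picture viewer there is one more tool, called in YAML: its name, and indented under it one key for each argument. carry_out: Moves the arm, as the interface text tells. Its arguments: {"type":"object","properties":{"rows":{"type":"array"},"squeeze":{"type":"number"}},"required":["rows"]}

```bash
mkdir -p pics; cat > h.py <<'E'
import numpy as np, cv2
from cell import readout, capture, camera_params, workorder, outline_of, pinpoint, env
def ray(cam,px):
    p=camera_params(cam);K=np.array(p["intrinsics"]);k=p["k1"]
    d=cv2.undistortPoints(np.array([[px]],float),K,np.array([k,0,0,0,0.]))[0,0]
    R=np.array(p["rotation"]);return np.array(p["eye"]),R@np.array([d[0],d[1],1])
def at_z(cam,xy,z):
    e,d=ray(cam,[xy[0]*640,xy[1]*480]);return e+d*(z-e[2])/d[2]
E
python3 - <<'E'
from h import *
for c in("top","side"):
    im,d=capture(c);cv2.imwrite(f"pics/{c}0.png",im)
    print(c,camera_params(c))
    for n,z in(("sel_axis",.062),("tab_mid",.08),("sel_aim",.056),("badge_slit",.05),("badge_cross",.05),("badge_ring",.05),("badge_dot",.05),("lamp_top",.072),("housing",0),("screw_top",.05)):
        for r in pinpoint(n,c)[:2]: print(n,round(r["score"],2),np.round(np.array(r["xy"])*[640,480]),np.round(at_z(c,r["xy"],z),4))
print(readout.sense())
E
```

```text
top {'intrinsics': array([[557.82630204,   0.        , 322.12732201],
       [  0.        , 557.82630204, 245.15586845],
       [  0.        ,   0.        ,   1.        ]]), 'k1': 0.03321183201506592, 'eye': array([0.37040068, 0.03125903, 1.42265927]), 'rotation': array([-2.16386622,  2.12409815, -0.16152873])}Traceback (most recent call last):
  File "<stdin>", line 6, in <module>
  File "h.py", line 8, in at_z
    e,d=ray(cam,[xy[0]*640,xy[1]*480]);return e+d*(z-e[2])/d[2]
                                                           ~^^^
IndexError: invalid index to scalar variable.
```

View pics/top0.png

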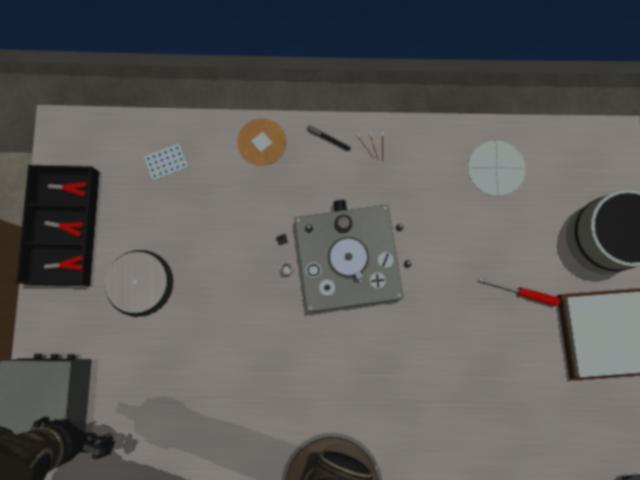

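The top view shows the box at about (348,258), with its lamp button at (343,223), the tab at (358,277) and the slit badge at (386,260). The cameras' rotation is a rotation vector, so I'll fix the helper.

```bash
sed -i 's/R=np.array(p\["rotation"\])/R=cv2.Rodrigues(np.array(p["rotation"]))[0]/' h.py
python3 - <<'E'
from h import *
for c in("top","side"):
    im,d=capture(c);cv2.imwrite(f"pics/{c}0.png",im)
    print(c,camera_params(c)["eye"])
    for n,z in(("sel_axis",.062),("tab_mid",.08),("sel_aim",.056),("badge_slit",.05),("badge_cross",.05),("badge_ring",.05),("badge_dot",.05),("lamp_top",.072),("housing",0),("screw_top",.05)):
        for r in pinpoint(n,c)[:2]: print(n,round(r["score"],2),np.round(np.array(r["xy"])*[640,480]),np.round(at_z(c,r["xy"],z),4))
print(readout.sense())
E
```

```text
top [0.37040068 0.03125903 1.42265927]
sel_axis 0.96 [344. 258.] [ 0.5433 -0.0223  0.062 ]
tab_mid 0.73 [359. 272.] [ 0.509  -0.0578  0.08  ]
sel_aim 0.67 [366. 294.] [ 0.4569 -0.0779  0.056 ]
sel_aim 0.29 [359. 274.] [ 0.5064 -0.0588  0.056 ]
badge_slit 0.63 [385. 262.] [ 0.539  -0.1237  0.05  ]
badge_cross 0.55 [377. 279.] [ 0.4951 -0.105   0.05  ]
badge_ring 0.68 [313. 268.] [0.5187 0.0538 0.05  ]
badge_ring 0.53 [379. 279.] [ 0.4963 -0.1102  0.05  ]
badge_dot 0.69 [326. 287.] [0.4745 0.0196 0.05  ]
badge_dot 0.39 [517. 290.] [ 0.4753 -0.4474  0.05  ]
lamp_top 0.6 [346. 222.] [ 0.6322 -0.0251  0.072 ]
housing 0.8 [347. 258.] [ 0.5521 -0.0327  0.    ]
screw_top 0.49 [406. 264.] [ 0.5328 -0.1764  0.05  ]
screw_top 0.4 [309. 228.] [0.6205 0.0666 0.05  ]
side [ 0.47188036 -1.19611912  0.94271761]
sel_axis 0.8 [308. 251.] [ 0.5472 -0.0292  0.062 ]
sel_axis 0.29 [291. 271.] [ 0.4957 -0.1155  0.062 ]
tab_mid 0.94 [290. 252.] [ 0.4976 -0.0546  0.08  ]
tab_mid 0.37 [280. 263.] [ 0.4683 -0.1024  0.08  ]
sel_aim 0.69 [307. 250.] [ 0.5459 -0.0184  0.056 ]
sel_aim 0.6 [281. 268.] [ 0.4698 -0.0
[... 337 characters left out ...]
op 0.58 [332. 234.] [0.6236 0.0672 0.05  ]
{'clock': 1.2, 'joints': array([ 1.25699049e+00,  1.25796649e-01, -3.96038672e-02,  1.40541033e+00,
        2.11774401e-05,  1.57081197e+00]), 'dq': array([-0.00097168, -0.00031892,  0.00158499, -0.00171958, -0.00012104,
        0.00124843]), 'effort': array([ 9.52751507e-04, -4.35713732e+01,  3.53096759e+01,  1.47057359e-03,
        2.06176912e-05,  1.36322111e-06]), 'position': array([0.16204453, 0.49934247, 0.23129451]), 'tool_rot': array([-4.90925672e-01, -3.10297449e+00,  1.73289604e-05]), 'wrist_force': array([-0.16343391, -0.49650493, -0.34094451]), 'ft_torque': array([0.00438704, 0.00582432, 0.00107862]), 'gripper_width': 0.0853599218752148}
```

View pics/side0.png

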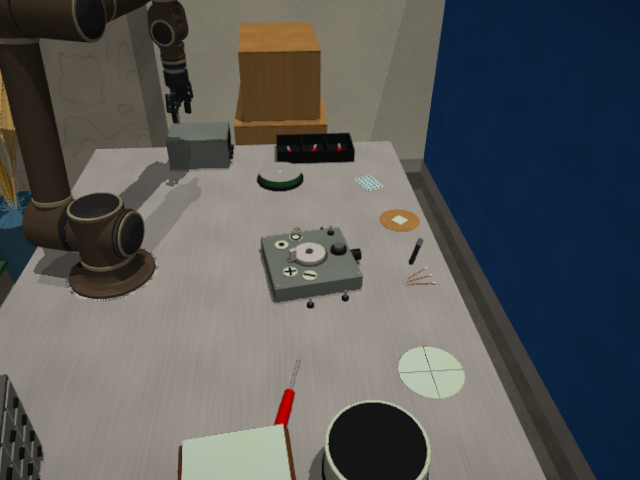

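The side view shows the same layout: slit badge at (309,275), tab at (292,254) and button at (338,247). Next I'll segment the white badges and fit the box pose to the known badge angles.

```bash
python3 - <<'E'
from h import *
from scipy.optimize import least_squares
pts=[]
ang={'badge_slit':1.35,'badge_cross':.75,'badge_dot':-.75,'badge_ring':-1.35}
for c in("top","side"):
    im,d=capture(c)
    for n in ang:
        rs=outline_of(n,c)
        for r in rs[:2]:
            m=r["region"].astype(np.uint8)
            (cx,cy),_,_=cv2.minAreaRect(cv2.findNonZero(m)); ys,xs=np.nonzero(m)
            w=at_z(c,[(xs.mean()+0.)/640,(ys.mean()+0.)/480],.054)
            print(c,n,round(r["score"],2),m.sum(),xs.mean().round(1),ys.mean().round(1),w.round(4))
            pts.append((c,n,r["score"],w))
    for n,z in(("lamp_top",.07),("selector",.062),("screw_top",.06),("housing",.05)):
        for r in outline_of(n,c)[:1]:
            ys,xs=np.nonzero(r["region"]);print(c,n,round(r["score"],2),xs.size,at_z(c,[xs.mean()/640,ys.mean()/480],z).round(4))
def model(p,a,r=.092): t=p[2]+np.pi+a; return np.array([p[0]+r*np.cos(t),p[1]+r*np.sin(t)])
for cams in(["top"],["side"],["top","side"]):
    S=[q for q in pts if q[0] in cams]
    f=lambda p:np.concatenate([model(p,ang[n])-w[:2] for c,n,s,w in S])
    o=least_squares(f,[.545,-.025,.1],loss="soft_l1",f_scale=.003);print(cams,o.x.round(4),(f(o.x)*1e3).round(1))
im,_=capture("top");cv2.imwrite("pics/z.png",cv2.resize(im[190:325,270:430],(800,675)[:2],interpolation=cv2.INTER_CUBIC)[:600])
E
```

```text
top badge_slit 0.77 203 385.3 260.3 [ 0.5417 -0.1247  0.054 ]
top badge_cross 0.73 212 377.4 280.6 [ 0.4911 -0.1054  0.054 ]
top badge_cross 0.5 214 313.8 270.0 [0.5143 0.0515 0.054 ]
top badge_dot 0.56 192 327.3 287.7 [0.4714 0.0175 0.054 ]
top badge_ring 0.6 198 313.5 270.2 [0.5138 0.0521 0.054 ]
top lamp_top 0.41 121 [ 0.6316 -0.0196  0.07  ]
top selector 0.85 1091 [ 0.5453 -0.0346  0.062 ]
top screw_top 0.43 47 [0.6167 0.0658 0.06  ]
top housing 0.93 8470 [ 0.5507 -0.0316  0.05  ]
side badge_cross 0.51 90 290.2 271.9 [ 0.4941 -0.108   0.054 ]
side badge_ring 0.75 75 338.5 246.2 [ 0.6362 -0.0024  0.054 ]
side badge_ring 0.68 42 296.5 229.4 [0.5206 0.0904 0.054 ]
side lamp_top 0.55 78 [ 0.6334 -0.0241  0.07  ]
side selector 0.65 658 [ 0.545  -0.0425  0.062 ]
side screw_top 0.47 38 [0.62   0.0615 0.06  ]
side housing 0.97 5276 [ 0.554 -0.075  0.05 ]
['top'] [ 0.5485 -0.0322  0.1648] [ 1.600e+00  7.000e-01  1.200e+00  3.000e-01 -2.200e+01 -1.565e+02
  3.000e-01  1.200e+00  1.000e-01  1.000e+00]
['side'] [ 0.5716 -0.0583 -0.1793] [  0.    0.  -68.4  36.1  47.1 -56.7]
['top', 'side'] [ 0.5512 -0.0337  0.1401] [ 2.000e+00 -7.000e-01  2.200e+00  1.000e-01 -2.110e+01 -1.567e+02
  4.300e+00  1.500e+00  4.900e+00  2.000e-01 -9.000e-01  2.700e+00
 -1.175e+02  5.480e+01 -1.900e+00 -3.800e+01]
```

View pics/z.png

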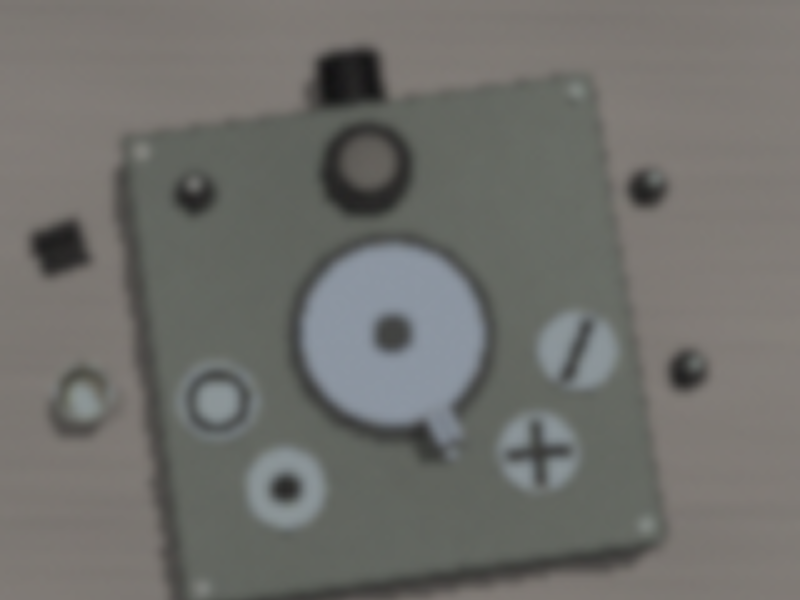

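The box is at about (0.5485, -0.0325) with yaw 0.165. The tab sits at about q=0.31 and the slit badge at q=+1.35, so the tab has to go anticlockwise. I'll shut the fingers, move over the clockwise side of the tab, and turn the tool so its y axis lies along the push.

carry_out:
  rows:
    - [-33.4, -28.35, 0, 0, 0, 0, 0]
    - [-33.4, -28.35, 0, 0, 0, 0, 0]
    - [-33.4, -28.35, 0, 0, 0, 0, 0]
    - [-33.4, -28.35, 0, 0, 0, 0, 0]
    - [-33.4, -28.35, 0, 0, 0, 0, 0]
    - [-33.4, -28.35, 0, 0, 0, 0, 0]
    - [-33.4, -28.35, 0, 0, 0, 0, 0]
    - [-33.4, -28.35, 0, 0, 0, 0, 0]
    - [-33.4, -28.35, 0, 0, 0, 0, 0]
    - [-33.4, -28.35, 0, 0, 0, 0, 0]
    - [-33.4, -28.35, 0, 0, 0, 0, 0]
    - [-33.4, -28.35, 0, 0, 0, 0, 0]
    - [-33.4, -28.35, 0, 0, 0, 0, 0]
    - [-33.4, -28.35, 0, 0, 0, 0, 0]
    - [0, 0, 0, 0, 0, 0, 0]
  squeeze: 20

```text
clock: 3.65
position: [0.4863, -0.0263, 0.2306]
tool_rot: [0.499, 3.101, -0.002]
wrist_force: [-0.3, 0.4, 0.6]
gripper_width: 0.0001
```

carry_out:
  rows:
    - [0, 0, 7, 0, 0, 0.147, 0]
    - [0, 0, 7, 0, 0, 0.147, 0]
    - [0, 0, 7, 0, 0, 0.147, 0]
    - [0, 0, 7, 0, 0, 0.147, 0]
    - [0, 0, 7, 0, 0, 0.147, 0]
    - [0, 0, 7, 0, 0, 0.147, 0]
    - [0, 0, 7, 0, 0, 0.147, 0]
    - [0, 0, 7, 0, 0, 0.147, 0]
    - [0, 0, 7, 0, 0, 0.147, 0]
    - [0, 0, 7, 0, 0, 0.147, 0]
    - [0, 0, 7, 0, 0, 0.147, 0]
    - [0, 0, 7, 0, 0, 0.147, 0]
    - [0, 0, 7, 0, 0, 0.147, 0]
    - [0, 0, 7, 0, 0, 0.147, 0]
    - [0, 0, 7, 0, 0, 0.147, 0]
    - [0, 0, 7, 0, 0, 0.147, 0]
    - [0, 0, 0, 0, 0, 0, 0]
    - [0, 0, 0, 0, 0, 0, 0]

```text
clock: 5.45
position: [0.4841, -0.0222, 0.1195]
tool_rot: [-3.052, -0.746, 0.0]
wrist_force: [-0.0, 0.4, -0.5]
gripper_width: 0.0001
```

```bash
python3 - <<'E'
from h import *
s=readout.sense();print(s);R=cv2.Rodrigues(s["tool_rot"])[0];print(R.round(3),np.arctan2(R[1,1],R[0,1]))
im,_=capture("top");im2,_=capture("side")
a=cv2.resize(im[200:310,290:410],(480,440),interpolation=3);b=cv2.resize(im2[200:310,250:370],(480,440),interpolation=3)[:, :320]
cv2.imwrite("pics/p1.png",np.hstack([a,b]))
E
```

```text
{'clock': 5.45, 'joints': array([-4.58480251e-02,  7.49215003e-02, -3.42698635e-01,  1.15334073e+00,
        1.01605083e-04,  2.61609816e+00]), 'dq': array([-0.00353152, -0.00241295,  0.01035462,  0.00116711, -0.00069044,
        0.00394059]), 'effort': array([ 1.26580018e-02, -3.88236630e+01,  3.38516736e+01, -1.91242882e-02,
        1.52326269e-03,  8.51922738e-02]), 'position': array([ 0.48409576, -0.02218034,  0.11947907]), 'tool_rot': array([-3.05154046e+00, -7.46191220e-01,  2.02997159e-04]), 'wrist_force': array([-0.04411882,  0.38743126, -0.52450899]), 'ft_torque': array([-0.03490936, -0.00994688, -0.02677324]), 'gripper_width': 0.00011470324750686562}
[[ 0.887  0.461 -0.   ]
 [ 0.461 -0.887  0.   ]
 [-0.    -0.    -1.   ]] -1.0911498745083437
```

View pics/p1.png

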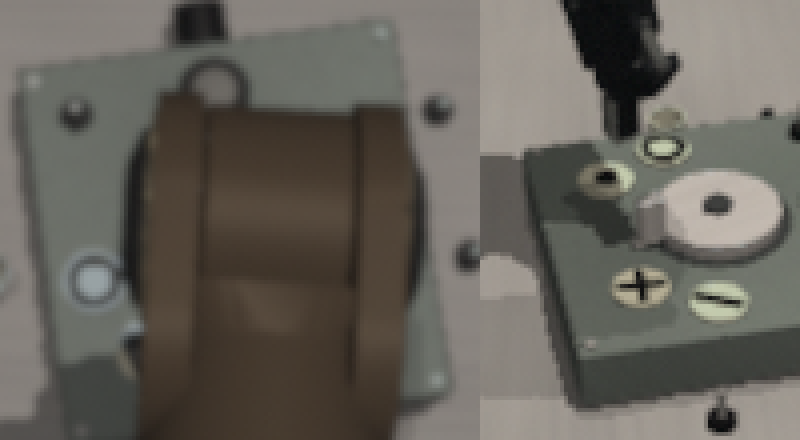

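The side view shows the fingertip on the clockwise side of the tab with a clear gap. The top view is blocked by the arm. I'll lower the tip and close in.

carry_out:
  rows:
    - [0, 0, 8, 0, 0, 0, 0]
    - [0, 0, 8, 0, 0, 0, 0]
    - [0, 0, 8, 0, 0, 0, 0]
    - [0, 0, 8, 0, 0, 0, 0]
    - [0, 0, 8, 0, 0, 0, 0]
    - [0, 0, 9, 0, 0, 0, 0]
    - [0, 2, 0, 0, 0, 0, 0]
    - [0, 2, 0, 0, 0, 0, 0]
    - [0, 2, 0, 0, 0, 0, 0]
    - [0, 2, 0, 0, 0, 0, 0]
    - [0, 2, 0, 0, 0, 0, 0]
    - [0, 2, 0, 0, 0, 0, 0]
    - [0, 2, 0, 0, 0, 0, 0]
    - [0, 2, 0, 0, 0, 0, 0]
    - [0, 0, 0, 0, 0, 0, 0]

```text
clock: 7.05
position: [0.4918, -0.0369, 0.0703]
tool_rot: [3.053, 0.74, 0.0]
wrist_force: [0.8, -0.6, -0.9]
gripper_width: 0.0003
```

```bash
python3 - <<'E'
from h import *
im2,_=capture("side")
cv2.imwrite("pics/p2.png",cv2.resize(im2[200:300,250:370],(720,600),interpolation=3))
E
```

```text
(no output)
```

View pics/p2.png

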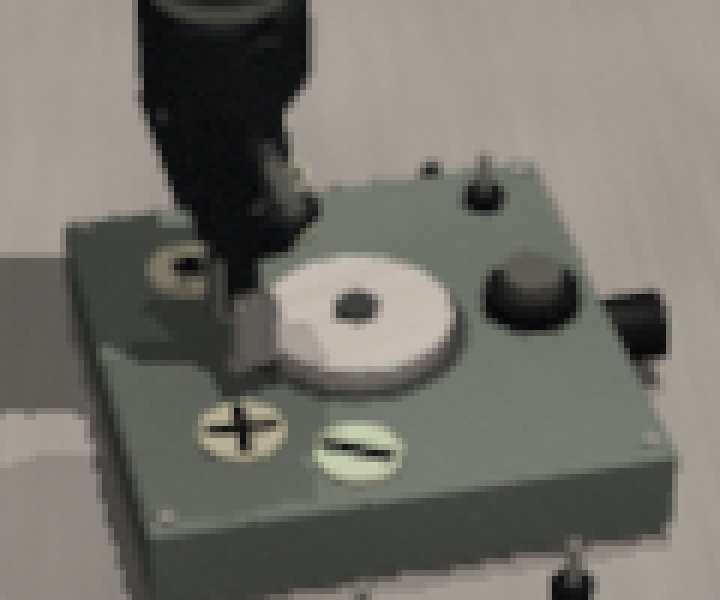

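The tip is right behind the tab at about (255,330), with no pinch. I'll push along the arc, stopping short of the target.

carry_out:
  rows:
    - [-1.03, 2.68, 0, 0, 0, -0.05, 0]
    - [-1.03, 2.68, 0, 0, 0, -0.05, 0]
    - [-1.03, 2.68, 0, 0, 0, -0.05, 0]
    - [-1.03, 2.68, 0, 0, 0, -0.05, 0]
    - [-1.03, 2.68, 0, 0, 0, -0.05, 0]
    - [-1.03, 2.68, 0, 0, 0, -0.05, 0]
    - [-1.03, 2.68, 0, 0, 0, -0.05, 0]
    - [-1.03, 2.68, 0, 0, 0, -0.05, 0]
    - [-1.03, 2.68, 0, 0, 0, -0.05, 0]
    - [-1.03, 2.68, 0, 0, 0, -0.05, 0]
    - [-1.03, 2.68, 0, 0, 0, -0.05, 0]
    - [-1.03, 2.68, 0, 0, 0, -0.05, 0]
    - [-1.03, 2.68, 0, 0, 0, -0.05, 0]
    - [-1.03, 2.68, 0, 0, 0, -0.05, 0]
    - [-1.03, 2.68, 0, 0, 0, -0.05, 0]
    - [-1.03, 2.68, 0, 0, 0, -0.05, 0]
    - [-1.03, 2.68, 0, 0, 0, -0.05, 0]
    - [-1.03, 2.68, 0, 0, 0, -0.05, 0]
    - [0, 0, 0, 0, 0, 0, 0]

```text
clock: 9.0
position: [0.5169, -0.0796, 0.0702]
tool_rot: [-2.426, -1.994, 0.0]
wrist_force: [-0.4, 0.4, -0.3]
gripper_width: 0.0001
```

```bash
cat > look.py <<'E'
from h import *
import sys
s=readout.sense();R=cv2.Rodrigues(s["tool_rot"])[0];a=np.arctan2(R[1,1],R[0,1]);A=np.array([.5485,-.0325])
p=(s["position"][:2]-A);print("pos",s["position"].round(4),"yang",a.round(3),"in tool x,y mm",(1e3*R[:2,:2].T@p).round(1),s["wrist_force"].round(2),s["clock"])
im2,_=capture("side")
for n,z in(("tab_mid",.08),("sel_aim",.056)):
    for r in pinpoint(n,"side")[:2]: w=at_z("side",r["xy"],z);print(n,round(r["score"],2),w.round(4),"ang",np.arctan2(w[1]-A[1],w[0]-A[0]).round(3))
cv2.imwrite(sys.argv[1],cv2.resize(im2[200:300,250:370],(720,600),interpolation=3))
E
python3 look.py pics/p3.png
```

```text
pos [ 0.5169 -0.0796  0.0702] yang -0.195 in tool x,y mm [-52.3 -21.9] [-0.39  0.36 -0.27] 9.0
tab_mid 0.65 [ 0.5398 -0.0782  0.08  ] ang -1.759
sel_aim 0.8 [ 0.5293 -0.1286  0.056 ] ang -1.768
```

View pics/p3.png

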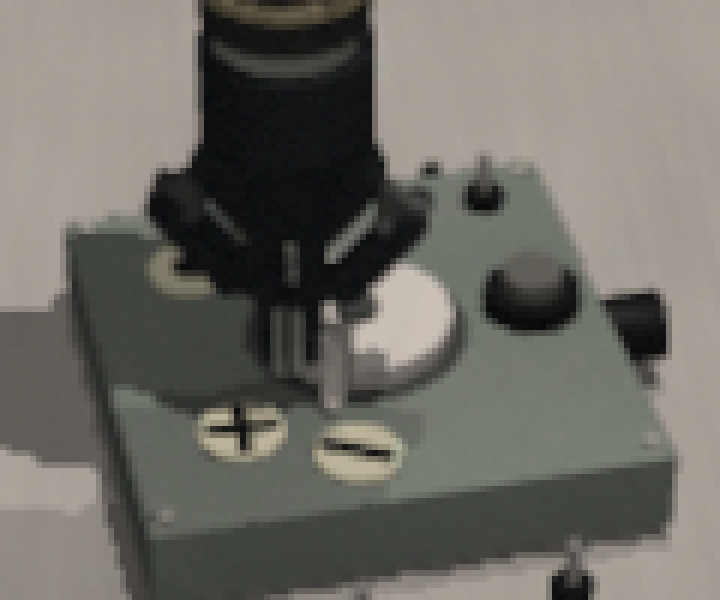

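The tab is near -1.765 rad (image and tool angle agree), and the slit is at about -1.635. I'll push 0.13 rad more, then back off, rise and draw back so the top camera can see.

carry_out:
  rows:
    - [-1.03, 2.68, 0, 0, 0, -0.05, 0]
    - [-1.03, 2.68, 0, 0, 0, -0.05, 0]
    - [-0.65, 1.6, 0, 0, 0, -0.03, 0]
    - [0, 0, 0, 0, 0, 0, 0]
    - [0, 0, 0, 0, 0, 0, 0]
    - [0, -4, 0, 0, 0, 0, 0]
    - [0, -8, 0, 0, 0, 0, 0]
    - [0, -8, -15, 0, 0, 0, 0]
    - [0, 0, -25, 0, 0, 0, 0]
    - [0, 0, -25, 0, 0, 0, 0]
    - [0, -20, -15, 0, 0, 0, 0]
    - [0, -30, 0, 0, 0, 0, 0]
    - [0, -35, 0, 0, 0, 0, 0]
    - [0, -35, 0, 0, 0, 0, 0]
    - [0, -35, 0, 0, 0, 0, 0]
    - [0, -35, 0, 0, 0, 0, 0]
    - [0, 0, 0, 0, 0, 0, 0]

```text
clock: 10.85
position: [0.31, -0.0694, 0.1502]
tool_rot: [-2.293, -2.147, 0.001]
wrist_force: [-0.1, -1.0, -1.3]
gripper_width: -0.0003
```

```bash
python3 look.py pics/p4s.png; python3 - <<'E'
from h import *
im,_=capture("top");cv2.imwrite("pics/p4.png",cv2.resize(im[200:320,270:430],(800,600),interpolation=3))
for n,z in(("tab_mid",.08),("sel_aim",.056),("sel_axis",.062),("badge_slit",.05),("lamp_top",.072)):
    for r in pinpoint(n,"top")[:2]: print(n,round(r["score"],2),np.array(r["xy"])*[640,480],at_z("top",r["xy"],z).round(4))
E
```

```text
pos [ 0.31   -0.0694  0.1502] yang -0.066 in tool x,y mm [ -52.5 -235.6] [-0.07 -1.03 -1.25] 10.85
tab_mid 0.59 [ 0.5416 -0.0801  0.08  ] ang -1.716
sel_aim 0.61 [ 0.5361 -0.1333  0.056 ] ang -1.693
tab_mid 0.59 [370.624 258.   ] [ 0.5434 -0.0862  0.08  ]
sel_aim 0.68 [386.88  262.992] [ 0.5349 -0.1284  0.056 ]
sel_axis 0.71 [346.816 256.08 ] [ 0.5494 -0.0292  0.062 ]
badge_slit 0.64 [383.424 260.304] [ 0.5421 -0.1205  0.05  ]
badge_slit 0.64 [342.784 222.096] [ 0.6366 -0.0186  0.05  ]
lamp_top 0.68 [345.728 224.208] [ 0.6272 -0.0251  0.072 ]
```

View pics/p4.png

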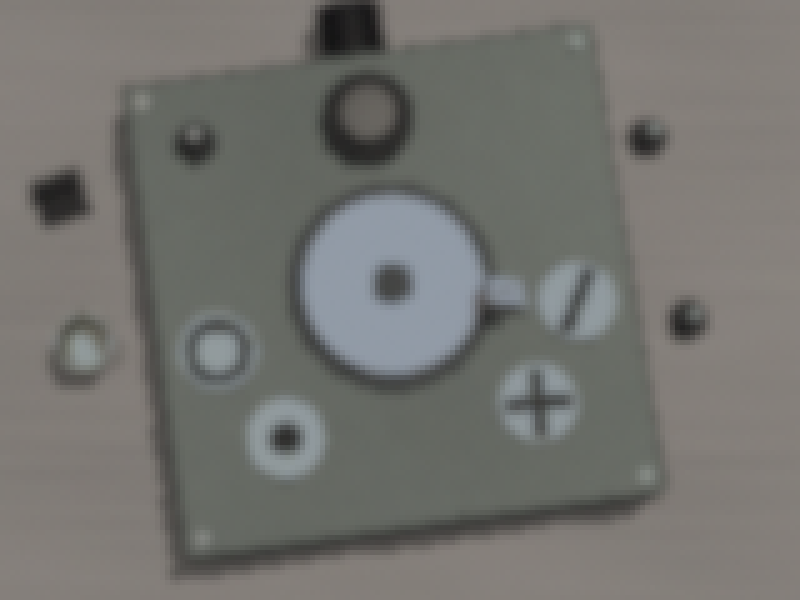

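The tab now points at the slit badge: tab top at (504,291), badge at (578,299), hub at (393,283) in the crop. I'll check the angle with the heights taken into account.

```bash
python3 - <<'E'
from h import *
f=lambda u,v,z:at_z("top",[(270+u/5)/640,(200+v/5)/480],z)[:2]
h=f(393,283,.063);b=f(578,299,.054);t=f(504,291,.09);l=f(367,113,.072)
print(h,b,t,l)
for A in(h,np.array([.5485,-.0325])):
  for q in(b,t): d=q-A;print(np.hypot(*d),np.arctan2(d[1],d[0]))
im,_=capture("top")
for r in outline_of("selector","top")[:1]:
    ys,xs=np.nonzero(r["region"]);m=xs>367.5;print(xs[m].mean(),ys[m].mean(),m.sum(),at_z("top",[xs[m].mean()/640,ys[m].mean()/480],.088))
E
```

```text
[ 0.54806358 -0.03354961] [ 0.542985   -0.12546566] [ 0.54165516 -0.0857341 ] [ 0.63109219 -0.01935464]
0.09205624548595086 -1.625992641989021
0.052576504443665024 -1.6929878485010268
0.09312910312516218 -1.6300498872416196
0.05367235338857622 -1.6986747489873086
371.3018867924528 259.0377358490566 53 [ 0.53989993 -0.08712951  0.088     ]
```

The tab is at about -1.695 and the slit at about -1.628, so it needs roughly 0.065 rad more (6 mm of aim). I'll go back behind the tab for a small correction.

carry_out:
  rows:
    - [0, 35, 0, 0, 0, 0, 0]
    - [0, 35, 0, 0, 0, 0, 0]
    - [0, 35, 0, 0, 0, 0, 0]
    - [0, 35, 0, 0, 0, 0, 0]
    - [0, 30, 0, 0, 0, 0, 0]
    - [0, 20, 15, 0, 0, 0, 0]
    - [0, 0, 25, 0, 0, 0, 0]
    - [0, 0, 25, 0, 0, 0, 0]
    - [0, 6, 15, 0, 0, 0, 0]
    - [0, 4, 0, 0, 0, 0, 0]
    - [0, 0, 0, 0, 0, 0, 0]
    - [0, 0, 0, 0, 0, 0, 0]

```text
clock: 12.6
position: [0.5143, -0.0829, 0.0713]
tool_rot: [2.292, 2.147, 0.001]
wrist_force: [-0.5, 0.0, -0.1]
gripper_width: -0.0
```

```bash
python3 look.py pics/p5s.png
```

```text
pos [ 0.5143 -0.0829  0.0713] yang -0.065 in tool x,y mm [-52.5 -30.9] [-0.45  0.01 -0.14] 12.6
tab_mid 0.68 [ 0.5488 -0.0798  0.08  ] ang -1.564
sel_aim 0.76 [ 0.5355 -0.1295  0.056 ] ang -1.704
```

carry_out:
  rows:
    - [0, 3, 0, 0, 0, 0, 0]
    - [0, 3, 0, 0, 0, 0, 0]
    - [0, 2, 0, 0, 0, 0, 0]
    - [0, 2, 0, 0, 0, 0, 0]
    - [0, 2, 0, 0, 0, 0, 0]
    - [0, 0, 0, 0, 0, 0, 0]
    - [0, 0, 0, 0, 0, 0, 0]

```text
clock: 13.45
position: [0.5255, -0.0836, 0.0702]
tool_rot: [-2.292, -2.148, 0.0]
wrist_force: [0.1, -0.9, -0.3]
gripper_width: 0.0001
```

```bash
python3 look.py pics/p6s.png
```

```text
pos [ 0.5255 -0.0836  0.0702] yang -0.065 in tool x,y mm [-52.5 -19.6] [ 0.09 -0.94 -0.33] 13.45
tab_mid 0.59 [ 0.5406 -0.0876  0.08  ] ang -1.714
sel_aim 0.52 [ 0.5404 -0.1376  0.056 ] ang -1.648
```

carry_out:
  rows:
    - [0, -4, 0, 0, 0, 0, 0]
    - [0, -8, 0, 0, 0, 0, 0]
    - [0, -8, -15, 0, 0, 0, 0]
    - [0, 0, -25, 0, 0, 0, 0]
    - [0, 0, -25, 0, 0, 0, 0]
    - [0, -20, -15, 0, 0, 0, 0]
    - [0, -30, 0, 0, 0, 0, 0]
    - [0, -35, 0, 0, 0, 0, 0]
    - [0, -35, 0, 0, 0, 0, 0]
    - [0, -35, 0, 0, 0, 0, 0]
    - [0, -35, 0, 0, 0, 0, 0]
    - [0, 0, 0, 0, 0, 0, 0]
    - [0, 0, 0, 0, 0, 0, 0]

```text
clock: 14.9
position: [0.3157, -0.0699, 0.1507]
tool_rot: [2.292, 2.147, 0.002]
wrist_force: [1.0, -0.1, -0.1]
gripper_width: 0.0001
```

```bash
python3 look.py pics/p7s.png; python3 - <<'E'
from h import *
im,_=capture("top");cv2.imwrite("pics/p7.png",cv2.resize(im[200:320,270:430],(800,600),interpolation=3))
for r in outline_of("selector","top")[:1]:
    ys,xs=np.nonzero(r["region"]);m=xs>367.5;print(xs[m].mean(),ys[m].mean(),m.sum(),at_z("top",[xs[m].mean()/640,ys[m].mean()/480],.088))
E
```

```text
pos [ 0.3157 -0.0699  0.1507] yang -0.065 in tool x,y mm [ -52.6 -229.9] [ 0.97 -0.07 -0.13] 14.9
tab_mid 0.64 [ 0.548  -0.0769  0.08  ] ang -1.582
tab_mid 0.48 [ 0.5397 -0.1655  0.08  ] ang -1.637
sel_aim 0.59 [ 0.5468 -0.1285  0.056 ] ang -1.589
370.7659574468085 258.1489361702128 47 [ 0.5420347  -0.08582699  0.088     ]
```

View pics/p7.png

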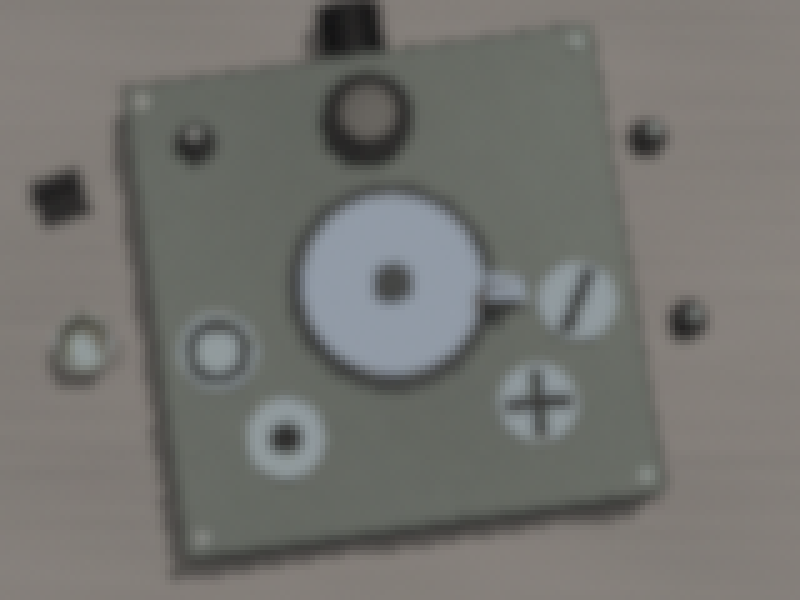

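The tab moved to about -1.65, and the slit is at -1.63, so the aim is about 2 mm off, well inside 10 mm. Nothing else has moved. Now I'll go over the button.

carry_out:
  rows:
    - [8.9, 39, 0, 0, 0, 0, 0]
    - [8.9, 39, 0, 0, 0, 0, 0]
    - [8.9, 39, 0, 0, 0, 0, 0]
    - [8.9, 39, 0, 0, 0, 0, 0]
    - [8.9, 39, 0, 0, 0, 0, 0]
    - [8.9, 39, 0, 0, 0, 0, 0]
    - [8.9, 39, 0, 0, 0, 0, 0]
    - [8.9, 39, 0, 0, 0, 0, 0]
    - [0, 0, 10, 0, 0, 0, 0]
    - [0, 0, 20, 0, 0, 0, 0]
    - [0, 0, 20, 0, 0, 0, 0]
    - [0, 0, 15, 0, 0, 0, 0]
    - [0, 0, 0, 0, 0, 0, 0]
    - [0, 0, 0, 0, 0, 0, 0]

```text
clock: 16.55
position: [0.6315, -0.0192, 0.0848]
tool_rot: [-2.292, -2.147, 0.002]
wrist_force: [1.2, 0.1, 0.9]
gripper_width: 0.0002
```

```bash
python3 look.py pics/p8.png
```

```text
pos [ 0.6315 -0.0192  0.0848] yang -0.065 in tool x,y mm [18.7 82. ] [1.21 0.1  0.87] 16.55
tab_mid 0.91 [ 0.5414 -0.0779  0.08  ] ang -1.727
sel_aim 0.59 [ 0.5499 -0.1321  0.056 ] ang -1.557
sel_aim 0.48 [0.6144 0.047  0.056 ] ang 0.879
```

View pics/p8.png

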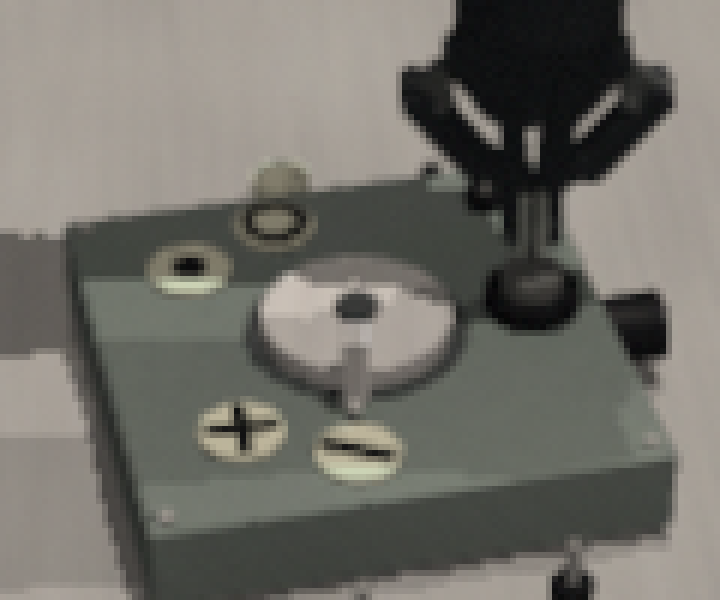

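The tip is centred over the button at (530,285), and the pointer lines up with the slit badge at (358,450). Pressing.

carry_out:
  rows:
    - [0, 0, 8, 0, 0, 0, 0]
    - [0, 0, 4, 0, 0, 0, 0]
    - [0, 0, 3, 0, 0, 0, 0]
    - [0, 0, 3, 0, 0, 0, 0]
    - [0, 0, 1.3, 0, 0, 0, 0]
    - [0, 0, 0, 0, 0, 0, 0]
    - [0, 0, 0, 0, 0, 0, 0]
    - [0, 0, 0, 0, 0, 0, 0]

```text
clock: 17.5
position: [0.6319, -0.0192, 0.0662]
tool_rot: [2.292, 2.148, 0.0]
wrist_force: [-1.7, 0.5, 4.3]
gripper_width: -0.0004
```

carry_out:
  rows:
    - [0, 0, 0.8, 0, 0, 0, 0]
    - [0, 0, 0, 0, 0, 0, 0]
    - [0, 0, 0, 0, 0, 0, 0]

```text
clock: 17.8
position: [0.6319, -0.0192, 0.066]
tool_rot: [2.292, 2.148, 0.001]
wrist_force: [-2.9, -0.2, 9.0]
gripper_width: 0.0002
```

carry_out:
  rows:
    - [0, 0, -5, 0, 0, 0, 0]
    - [0, 0, -15, 0, 0, 0, 0]
    - [0, 0, -30, 0, 0, 0, 0]
    - [0, 0, -35, 0, 0, 0, 0]
    - [0, -35, 0, 0, 0, 0, 0]
    - [0, -40, 0, 0, 0, 0, 0]
    - [0, -40, 0, 0, 0, 0, 0]
    - [0, -40, 0, 0, 0, 0, 0]
    - [0, -40, 0, 0, 0, 0, 0]
    - [0, -40, 0, 0, 0, 0, 0]
    - [0, -40, 0, 0, 0, 0, 0]
    - [0, -40, 0, 0, 0, 0, 0]
    - [0, 0, 0, 0, 0, 0, 0]
    - [0, 0, 0, 0, 0, 0, 0]

```text
clock: 19.2
position: [0.3177, 0.0013, 0.1506]
tool_rot: [2.291, 2.147, 0.003]
wrist_force: [0.6, -0.2, 0.1]
gripper_width: -0.0
```

```bash
python3 look.py pics/p9.png; python3 - <<'E'
from h import *
im,_=capture("top");s=cv2.imread("pics/p9.png")
cv2.imwrite("pics/p10.png",np.hstack([cv2.resize(im[200:320,290:410],(400,400),interpolation=3),cv2.resize(s,(400,400))]))
E
```

```text
pos [0.3177 0.0013 0.1506] yang -0.065 in tool x,y mm [  18.8 -232.5] [ 0.64 -0.22  0.08] 19.2
tab_mid 0.72 [ 0.5496 -0.0891  0.08  ] ang -1.552
sel_aim 0.86 [ 0.5476 -0.1316  0.056 ] ang -1.58
sel_aim 0.48 [0.6242 0.0154 0.056 ] ang 0.564
```

View pics/p10.png

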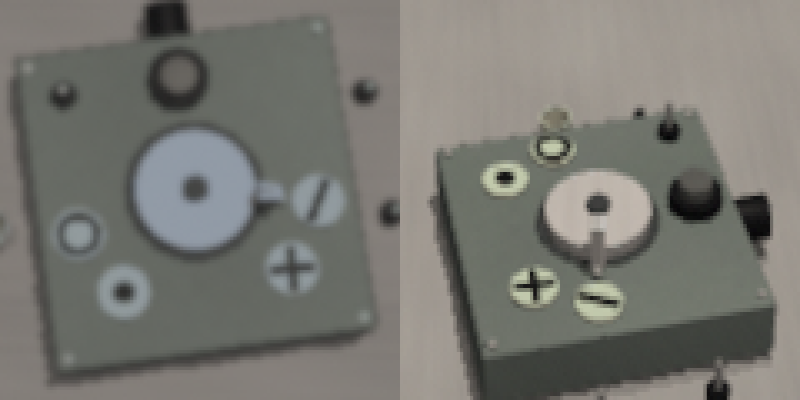

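The button reached its stop at z 66 mm with 9 N and is out again. The tab at (268,190) still points at the slit badge at (318,199), and the arm is clear. Handing in.

```bash
python3 -c "
from h import *
print(workorder.finish_job())"
```

```text
the job is handed in; nothing more can be done
None
```

The selector is aimed at the slit badge, and the lamp button was pressed fully in and let go. I handed the job in at about 19 s; no verdict is reported.

- **Selector:** I pushed the tab anticlockwise on one side with shut fingers. The first push stopped about 6 mm short of the aim, so I pushed a little more. The top picture then put the tab at about -1.65 rad (world angle) and the slit at -1.63, an aim error of about 2 mm against the 10 mm allowed.
- **Button:** I pressed only after that check. The fingertip stopped at z = 66.0 mm with 9 N, which is the full 6 mm of travel. The button looks out again in the last pictures.
- **Last checks:** The tab still points at the slit, the loose things in view look unmoved, and the arm is clear at z = 0.15 m. I did not re-check the mirror or the screwdriver.
- **Disagreement:** The side-camera network's readings scattered by up to about 0.1 rad between looks (-1.55 to -1.73 with the selector still). I relied on the top picture and on how the pointer, hub and badge line up.

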